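Tip the bung cart into the crate

ROBOT

A 6-joint arm with a two-finger parallel gripper is mounted at the origin on the work surface. World frame = base frame: x ahead of the robot, y to its left, z up, the work surface at z = 0. Lengths are in m, angles in rad, forces in N, time in s.
With the tool pointing down it reaches from about 0.3 to 0.875 m from the base axis. Payload 6.4 kg.
Tool frame: the origin (TCP) lies at the very end of the fingers, on their centre line; the grasp point (between the pads) lies 19 mm behind it; z points along the fingers, y is the line along which they close (so a half turn about z gives the same grasp; the last joint's range is limited). The gripper opens to 85 mm and grips with 20 to 120 N. Pads are 22 mm wide; open, the fingers measure 114 mm over their backs; the gripper's body (76 mm by 85 mm) begins 54 mm behind the grasp point. The pads swing forward as they close: fully open they stand 13 mm farther back than shut.
Start: joints at [1.067, 0.181, 1.607, -0, 1.354, -0.206], TCP at [0.169, 0.55, 0.231] pointing down, gripper open.
Joint ranges: [-2.99, 2.99], [-0.89, 2.07], [0.3, 2.58], [-1.14, 4.28], [0, 2.63], [-3.12, 3.12]. Speed limits (rad/s): [2.57, 2.57, 3.01, 3.14, 3.14, 3.14].

INTERFACE

Orientations are given as a unit quaternion [w, x, y, z].
In Python, from bench import ctrl, camera, calibration, order, outline_of gives the robot as it stands.
- The arm moves only by the tool move_arm, never from a script. Its argument "series" is a list that holds one entry, the list of rows, each a list of 5 numbers: the opening, from 0 (shut) to 1 (fully open), then the shift along the tool's x, y, z in mm, then the turn about the tool's z in rad. A call has exactly 10 rows; each row is the pose to reach, as a shift and turn from the pose commanded when the call began, along the tool's axes at that moment; what a row does not reach only later rows make up. A row lasts 1/12 s, in which the tool goes at most 41.7 mm and 7.16 degrees, less where a joint would pass 70% of its speed; a pose out of reach is approached as far as the arm can. A call with a gripper value outside its range is refused whole. The fingers move at their own pace and stop on an object; the grip force is fixed at half the most. Time passes only in rows, so rows that repeat a pose let the fingers close, or fill a call up. It gives the time, the measured TCP pose, the force, the opening and the grip force at its end, in the units of the state.
- ctrl.get_obs(): the state, without advancing time (a new reading comes with each control period).
- camera(name): name is "side" or "top"; returns (picture, depth): 480x640x3 uint8, blue, green, red; 480x640 float32, m along the optical axis (not along the pixel's ray), 0 where there is no reading.
- calibration(name): a dict with "intrinsics" (3x3 intrinsics, pixels), "k1" (the pictures are not rectified: a ray, as slopes to the right and down, at radius r is drawn at 1 + k1 r^2 times it, then the intrinsics apply), "rvec" (rotation vector, rad) and "tvec" (3), from world to camera coordinates, as OpenCV has them. Camera axes: x right, y down, z forward; pixel columns grow to the right and rows downward; lengths in m; the calibration is good to about 2 mm. A picture is of the moment at which its call begins. calibration takes no time and is no camera call.
- order.hand_in(): hands the job in; it is judged then, once.
Trained networks look in the newest picture that a camera, given by its name, has taken for a name from the list of things; names that differ only in an ending like _2 or _b are one class to them, and where a whole thing is asked for, a point or a joint stands for the part that bears it (a point fixed in the world has none). Each returns a list of dicts, best first, with "conf" (0 to 1); they miss things now and then, are a little off and sometimes report something else, mostly with a low value. They report only what shows in the picture. A call takes as long as a camera call.
- outline_of(target, camera): "region" (480x640 bool, what is visible of it) and "bbox" ([centre column, centre row, width, height] in pixels, round what is visible of it).
The state is a dict: "time_s": time; "q": joint angles; "dq": joint speeds; "joint_efforts": joint torques, N m; "eef_pos": TCP position; "eef_rot": TCP orientation; "wrist_force": force on the tool from outside, world axes, zero at the start; "torque": the same for the moment, N m; "opening": opening from 0.0 (shut) to 1.0 (fully open); "grasp_force": force on a finger pad.
Only numpy, scipy, OpenCV 4.12 (cv2) and the standard library are available. Lean on these libraries where they do the work, as an engineer would, in place of code of your own. Each camera call takes 0.05 s, during which the arm holds its last target. There are 200 camera calls.

TASK

First clear the hoop driver from in front of the tip cart and lay it inside the tool tray; then stand the empty crate squarely in front of the cart's block, so that its near edge is tucked in under the spout. Lift the cart's handle to tip all four bungs forward into the crate, then lower the handle gently until the cart is level on its legs again, never letting it drop, and let go. Leave the other things on the bench where they are.

Things in the scene. Friction and masses are not known exactly. Their poses are not given: they have to be found in the camera images.
- dock: fixed oak block 140 x 210 mm, 78 mm high, that carries the cart. Origin on the bench, straight below the cart's axle; +x is the direction in which the cart tips (its spout end), +y is across. The block reaches from 130 mm behind the origin to 10 mm in front of it, 105 mm either side. The bench in front of it (from x = 10 mm on) is where the crate has to stand
- cart (a joint): tipping angle of the aluminium tip cart about its axle, which runs across, 120 mm above the dock's origin; rad: 0 = level, resting on its legs; grows as the handle is lifted, stop at 1.1. Let go, it falls back by its own weight (3 to 5 N at the handle). The bungs slide out over the lip somewhere between 0.6 and 1.0 rad
- cart_tub (a point): middle of the floor of the cart's open tub when level, 40 mm behind the axle, 132 mm above the bench. Flat floor from 127 mm behind the axle to the spout lip 50 mm in front, no front wall; side and rear walls up to 182 mm above the bench, 132 mm wide outside; two 74 mm wheels outside it, 190 mm over all, lowest point 83 mm above the bench
- cart_handle (a point): middle of the cart's handle, a round steel bar 16 mm thick running across (along the dock's y), 124 mm free between the two shafts; level, it lies 215 mm behind the axle and 150 mm above the bench, 85 mm clear of the tub's rear wall; at 1 rad it is about 317 mm above the bench
- cart_lip (a point): middle of the spout's front edge (top of the floor); level, 50 mm in front of the axle and 132 mm above the bench (underside 126 mm; the crate goes in below it and the wheels); at 1 rad it is 37 mm in front and 84 mm above the bench
- crate: empty loose plywood crate, 160 (x) x 200 (y) mm outside, 55 mm high, walls and floor 10 mm thick, about 0.35 kg; origin at the centre of its underside
- tray: fixed shallow steel tool tray, 260 (x) x 140 (y) mm outside, 28 mm high, walls and floor 6 mm; origin at the centre of its underside
- driver: hoop driver, lying flat in the space in front of the cart: wooden handle 28 mm wide and 30 mm high from x = -90 to 20 mm, steel head 44 mm wide to x = 85 mm, about 0.3 kg. Origin on its underside, +x towards the head
- driver_grip (a point): point of the driver's wooden handle, 30 mm from its origin away from the head, 15 mm above its underside
- driver_mid (a point): point 15 mm above the driver's origin (half its height)
- bung0_mid (a point): middle of a tapered oak bung, 40 mm across at the foot, 34 mm at the top, 36 mm tall, 30 g; stands in the cart's tub at the start
- bung1_mid (a point): middle of a tapered oak bung, 40 mm across at the foot, 34 mm at the top, 36 mm tall, 30 g; stands in the cart's tub at the start
- bung2_mid (a point): middle of a tapered oak bung, 40 mm across at the foot, 34 mm at the top, 36 mm tall, 30 g; stands in the cart's tub at the start
- bung3_mid (a point): middle of a tapered oak bung, 40 mm across at the foot, 34 mm at the top, 36 mm tall, 30 g; stands in the cart's tub at the start
- oil_bottle: bystander: amber glass bottle with a black cap, 56 mm across, 150 mm tall; beside the cart; origin at its underside's centre
- glue_jar: bystander: white jar, 66 mm across, 80 mm tall; beside the cart; origin at its underside's centre
- tin: bystander: plain metal can, 68 mm across, 100 mm tall; beside the space in front of the cart; origin at its underside's centre
- bushing: bystander: brass flanged bushing, 68 mm across at the foot, 50 mm tall; beside the space in front of the cart; origin at its underside's centre
- mallet: bystander: wooden mallet lying flat, head 70 x 110 x 60 mm centred 70 mm along +x, handle along -x to 90 mm; origin at its underside's centre line
- rivet_box: bystander: open cardboard box 80 x 120 x 50 mm; origin at its underside's centre

How it is judged:
By the outcome, as a careful person would: the job done as asked, in the order asked, and still so for the second after the job is handed in, with the robot touching nothing.
It also fails if it takes over 72 s, if anything falls off the work surface, if the arm or the gripper's body presses on something with over 40 N, if the wrist force passes 120 N, or if a joint passes its speed limit or range.

## Working session

There is one attempt and no reset: what is moved stays moved. The work goes in short steps, Python scripts to look and compute and a tool call to move; the robot and the scene stay as the last step left them, time stands still between calls to the robot, and variables do not carry over. Pictures are saved under pics/ and viewed, at most 10 in all, crops included, and the job is handed in when it is done.

Besides the shell and the picture viewer there is one more tool, called after ">>>" by a JSON object that holds its "fn" and its "kwargs", one argument or row to a line. move_arm: Moves the arm, as the interface text tells. Its arguments: {"type":"object","properties":{"series":{"type":"array","items":{"type":"array","items":{"type":"array","items":{"type":"number"}}}}},"required":["series"]}

```bash
mkdir -p pics; cat > h.py <<'E'
import numpy as np, cv2
from bench import ctrl, camera, calibration, order, outline_of
def cal(n):
    c=calibration(n);R=cv2.Rodrigues(np.array(c["rvec"],float))[0]
    return np.array(c["intrinsics"],float),float(c["k1"]),R,np.array(c["tvec"],float).ravel()
def world(n,depth,mask):
    K,k1,R,t=cal(n); v,u=np.nonzero(mask&(depth>0)); d=depth[v,u]
    p=cv2.undistortPoints(np.stack([u,v],1).astype(np.float64)[:,None],K,np.array([k1,0,0,0.]))[:,0]
    return (np.c_[p*d[:,None],d]-t)@R
def rect(P):
    (c,s,a)=cv2.minAreaRect((P[:,:2]*1000).astype(np.float32)); return np.round(c,1),np.round(s,1),round(a,1)
E
cat > a.py <<'E'
from h import *
np.set_printoptions(suppress=True,precision=3)
D={}
for n in("side","top"):
    p,d=camera(n); cv2.imwrite(f"pics/{n}0.png",p); D[n]=d; np.save(f"{n}0.npy",d)
    K,k1,R,t=cal(n); print(n,"cam at",-R.T@t,"fwd",R[2])
for n in("top","side"):
  for o in "dock cart crate tray driver bung0_mid oil_bottle glue_jar tin bushing mallet rivet_box".split():
    r=outline_of(o,n)
    for e in r[:4 if 'bung' in o else 1]:
        P=world(n,D[n],e["region"])
        if len(P)<10: print(n,o,'few');continue
        h=np.percentile(P[:,2],97)
        print(n,o,round(e["conf"],2),np.round(e["bbox"]),"rect",*rect(P),"z97 %.3f"%h,"toprect",*rect(P[P[:,2]>h-.012]))
print(ctrl.get_obs()["time_s"])
E
python3 a.py
```

```text
side cam at [ 0.506 -0.888  0.958] fwd [ 0.072  0.719 -0.691]
top cam at [ 0.49  -0.008  1.301] fwd [ 0.068 -0.014 -0.998]
top dock 0.76 [390. 233. 146. 115.] rect [ 603.5 -161.1] [223.5 313. ] 12.1 z97 0.184 toprect [584.1 -97.8] [132.2 178.9] 13.1
top cart 0.96 [390. 233. 145. 107.] rect [ 597.9 -163. ] [195.2 313.5] 13.6 z97 0.185 toprect [584.2 -97.9] [132.3 178.8] 13.1
top crate 0.63 [153. 292.  97. 104.] rect [451.7 353. ] [178.5 206.7] 75.3 z97 0.058 toprect [449.6 351.8] [161.8 200.7] 80.7
top tray 0.94 [494. 289.  72. 121.] rect [ 472.7 -381.4] [265.3 187.1] 4.9 z97 0.030 toprect [ 474. -375.] [261.4 175.9] 4.4
top bung0_mid 0.67 [483. 186.  62.  45.] rect [ 714.3 -352.5] [100.6 174.4] 1.9 z97 0.053 toprect [ 708.1 -345.4] [ 92.1 157.7] 0.7
top bung0_mid 0.51 [395. 215.  19.  26.] rect [ 621.1 -150.8] [35.6 33.8] 46.6 z97 0.173 toprect [ 621.9 -151. ] [31.3 32. ] 66.6
top oil_bottle 0.57 [376. 160.  28.  31.] rect [ 748.1 -120.8] [51.4 52.2] 64.9 z97 0.153 toprect [ 750.6 -120.4] [25.4 24.9] 69.2
top glue_jar 0.96 [399. 308.  32.  34.] rect [ 435.8 -181.2] [59.7 63.2] 59.8 z
[... 1271 characters left out ...]
5.5 z97 0.149 toprect [ 734.8 -183.5] [152.6  24.1] 72.2
side glue_jar 0.78 [261. 318.  32.  42.] rect [ 434.5 -161.3] [ 70.7 122.2] 9.3 z97 0.081 toprect [ 437.  -188.1] [59.4 56.2] 71.8
side tin 0.67 [369. 226.  31.  43.] rect [725.4  62.7] [278.5  76.8] 79.4 z97 0.102 toprect [694.9  16. ] [166.  62.] 57.0
side bushing 0.97 [245. 267.  29.  26.] rect [398.3 -10.2] [68.9 76.2] 15.1 z97 0.051 toprect [398.1 -14.8] [42.4 42.8] 74.9
side mallet 0.92 [354. 171.  36.  52.] rect [739.8 348. ] [276.6 124.6] 84.9 z97 0.061 toprect [736.3 371.5] [ 77.9 109.5] 89.0
side rivet_box 0.57 [402. 377.  55.  70.] rect [ 718. -347.] [159.5  94.5] 85.0 z97 0.051 toprect [ 712.  -364.2] [122.3  80.9] 86.4
1.3
```

```bash
python3 -c "
import cv2
cv2.imwrite('pics/s0b.png',cv2.resize(cv2.imread('pics/side0.png')[100:460,180:500],None,fx=1.6,fy=1.6))"
```

```text
(no output)
```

View pics/top0.png

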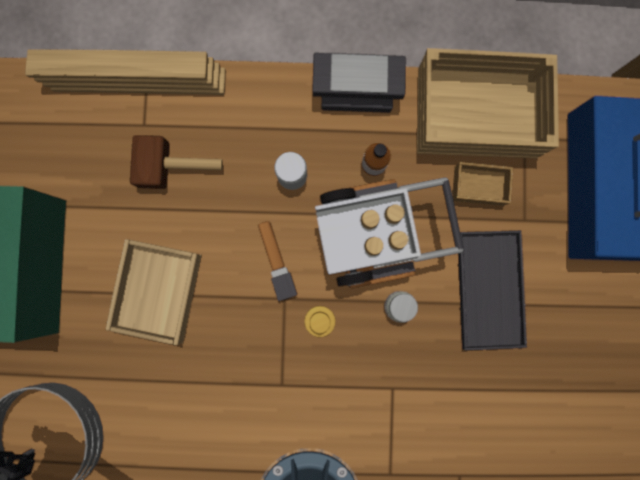

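View pics/s0b.png

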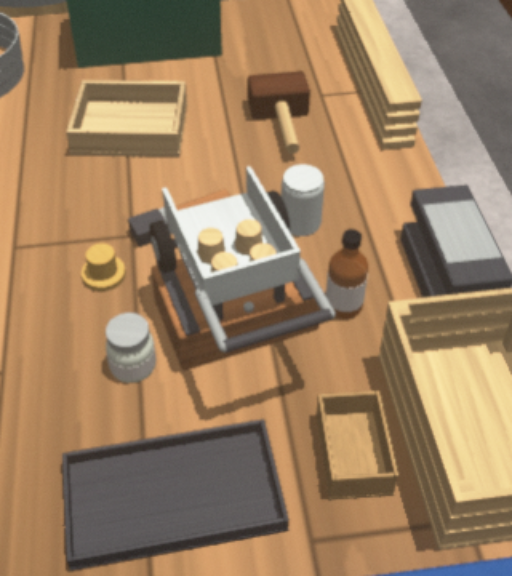

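The top view shows the cart spout facing left, with the lip near (323,240) and the handle bar near (452,218). The driver lies from (265,225) to (286,297). The crate is at (153,292), the tray at (493,290), the tin at (291,170) and the bushing at (320,321). The side view confirms four bungs in the tub and an empty tray.

```bash
cat >> h.py <<'E'
def go(x,y,z,yaw=None,w=None):
    """shift mm in tool axes + turn to bring TCP to world mm; yaw = wanted world angle (deg) of closing line, mod 180"""
    from scipy.spatial.transform import Rotation as Ro
    o=ctrl.get_obs(); w_=o["eef_rot"]; R=Ro.from_quat([*w_[1:],w_[0]]).as_matrix()
    s=R.T@(np.array([x,y,z])-np.array(o["eef_pos"])*1000)
    cur=np.degrees(np.arctan2(R[1,1],R[0,1])); t=0
    if yaw is not None: t=-np.radians((yaw-cur+90)%180-90)
    print("shift",np.round(s,1),"turn",round(float(t),3),"curyaw",round(cur,1),"zaxis",np.round(R[:,2],3),"q6",round(o["q"][5],2),"t",o["time_s"])
E
python3 - <<'E'
from h import *
d=np.load("top0.npy"); P=world("top",d,np.ones_like(d,bool))
g=lambda x0,x1,y0,y1,z0,z1:P[(P[:,0]>x0)&(P[:,0]<x1)&(P[:,1]>y0)&(P[:,1]<y1)&(P[:,2]>z0)&(P[:,2]<z1)]
B=g(.43,.68,-.01,.15,.018,.05); print("driver",len(B),rect(B),B.min(0),B.max(0))
m=B[:,:2].mean(0);u=np.linalg.svd(B[:,:2]-m)[2][0]; u*= -np.sign(u[0]);s=(B[:,:2]-m)@u
for a in np.arange(s.min(),s.max(),.02):
    k=(s>=a)&(s<a+.02);v=((B[k,:2]-m)@[-u[1],u[0]]); print(round((a-s.min())*1000),B[k].mean(0).round(3),"w",np.ptp(v).round(3),"zmax",B[k,2].max().round(3))
print("u",u,np.degrees(np.arctan2(u[1],u[0])))
T=g(.30,.65,-.52,-.28,.020,.036); print("tray",rect(T),T.min(0),T.max(0),rect(g(.30,.65,-.52,-.28,.003,.012)))
C=g(.3,.6,.2,.5,.045,.065); print("crate",rect(C)); 
H=g(.5,.75,-.31,-.24,.14,.17); print("handle",rect(H),H.mean(0))
F=g(.3,.6,.3,.4,-.01,.02);print("bench/crate floor z",np.median(g(.35,.5,.15,.2,-.02,.02)[:,2]))
go(*[1000*a for a in ctrl.get_obs()["eef_pos"]],0); print(ctrl.get_obs())
E
```

```text
driver 1226 (array([527.6,  89.4]), array([174.7,  44.5]), 19.4) [0.44026552 0.04002771 0.01804956] [0.61207073 0.13018376 0.04092388]
0 [0.6   0.115 0.031] w 0.028 zmax 0.037
20 [0.582 0.108 0.031] w 0.028 zmax 0.037
40 [0.563 0.101 0.031] w 0.028 zmax 0.036
60 [0.544 0.095 0.03 ] w 0.028 zmax 0.039
80 [0.525 0.088 0.03 ] w 0.028 zmax 0.037
100 [0.506 0.082 0.031] w 0.034 zmax 0.041
120 [0.487 0.075 0.031] w 0.044 zmax 0.037
140 [0.469 0.068 0.031] w 0.044 zmax 0.038
160 [0.452 0.063 0.031] w 0.044 zmax 0.039
u [-0.94199869 -0.33561654] -160.38996648779295
tray (array([ 475.1, -390.7]), array([261., 143.]), 3.5) [ 0.34227429 -0.46652356  0.02000304] [ 0.60918082 -0.31445717  0.03590412] (array([ 475.1, -399.9]), array([239.6, 349.4]), 89.9)
crate (array([449.7, 351.9]), array([162.2, 200.9]), 80.3)
handle (array([ 619. , -265.5]), array([160.6,  50.6]), 0.1) [ 0.61206248 -0.26452319  0.15703657]
bench/crate floor z 0.001662067371670952
shift [0. 0. 0.] turn 1.273 curyaw 72.9 zaxis [-0.  0. -1.] q6 -0.21 t 1.3
{'time_s': 1.3, 'q': array([ 1.06671557e+00,  1.80807147e-01,  1.60697965e+00,  3.91342937e-06,
        1.35380068e+00, -2.06318701e-01]), 'dq': array([ 0.00163402, -0.00121862,  0.00104816,  0.00019372, -0.00166764,
       -0.00088196]), 'joint_efforts': array([ 1.48493415e-03, -4.44858813e+01, -3.51671648e+01, -1.72874870e-04,
        1.02856386e-03,  1.67701194e-05]), 'eef_pos': array([0.1686984 , 0.54972093, 0.23129429]), 'eef_rot': array([-8.91458219e-07,  1.48332050e-01,  9.88937613e-01,  3.09110584e-06]), 'wrist_force': array([ 0.50152113, -0.45245114, -0.06457822]), 'torque': array([ 0.03916218, -0.02678194,  0.0051076 ]), 'grasp_force': 0.0, 'opening': 0.9998146677733445}
```

```bash
python3 -c "
from h import *
go(535,92,120,109.6)"
```

```text
shift [-484.5 -330.1  111.3] turn -0.64 curyaw 72.9 zaxis [-0.  0. -1.] q6 -0.21 t 1.3
```

>>> {"fn": "move_arm", "kwargs": {
  "series": [
    [[0.7,-15,-10,3,-0.03],[0.7,-42,-29,8,-0.1],[0.7,-74,-50,15,-0.18],[0.7,-106,-72,23,-0.27],[0.7,-138,-94,30,-0.36],[0.7,-170,-116,38,-0.45],[0.7,-202,-138,45,-0.54],[0.7,-234,-160,52,-0.6],[0.7,-266,-181,58,-0.64],[0.7,-298,-203,64,-0.64]]
  ]
}}

```text
time_s: 2.13
eef_pos: [0.395, 0.2667, 0.1673]
eef_rot: [0.0, -0.171, 0.985, 0.0]
wrist_force: [0.4, 0.8, -0.9]
opening: 0.699
grasp_force: 0.0
```

```bash
python3 -c "
from h import *
go(535,92,120,109.6)"
```

```text
shift [ -72.7 -211.7   47.4] turn 0.002 curyaw 109.7 zaxis [ 0.001  0.    -1.   ] q6 -1.57 t 2.1333
```

>>> {"fn": "move_arm", "kwargs": {
  "series": [
    [[0.7,-12,-36,8,0],[0.7,-24,-71,16,0],[0.7,-36,-106,24,0],[0.7,-48,-141,32,0],[0.7,-60,-176,40,0],[0.7,-69,-200,47,0],[0.7,-72,-210,60,0],[0.7,-73,-212,85,0],[0.7,-73,-212,105,0],[0.7,-73,-212,115,0]]
  ]
}}

```text
time_s: 2.97
eef_pos: [0.5325, 0.0925, 0.0498]
eef_rot: [-0.002, -0.17, 0.985, 0.0]
wrist_force: [-0.6, 0.2, 0.1]
opening: 0.703
grasp_force: 0.0
```

```bash
python3 - <<'E'
from h import *
go(535,92,6,109.6)
p,d=camera("side"); cv2.imwrite("pics/s1.png",cv2.resize(p[140:340,190:450],None,fx=2.5,fy=2.5)); 
E
```

```text
shift [-2.3 -1.4 43.8] turn -0.001 curyaw 109.5 zaxis [-0.004  0.    -1.   ] q6 -1.96 t 2.9667
```

View pics/s1.png

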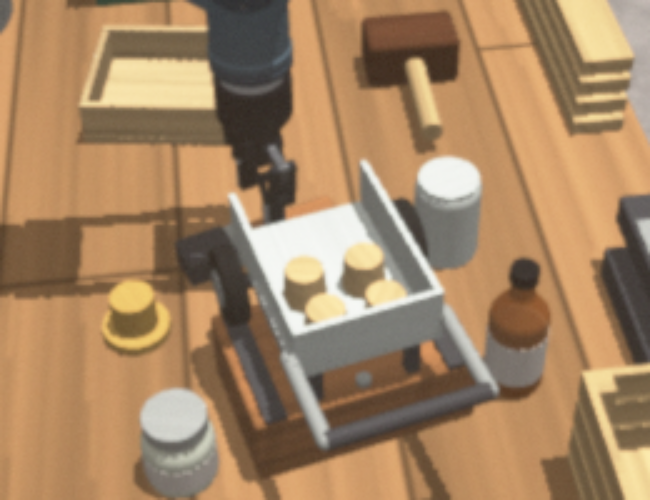

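The gripper, at about (275,185) in the crop, is poised over the driver handle between its head and the tin. Next I lower and grip.

>>> {"fn": "move_arm", "kwargs": {
  "series": [
    [[0.7,-2,-1,12,0],[0.7,-2,-1,26,0],[0.7,-2,-1,36,0],[0.7,-2,-1,42,0],[0.7,-2,-1,43,0],[0,-2,-1,43,0],[0,-2,-1,43,0],[0,-2,-1,43,0],[0,-2,-1,43,0],[0,-2,-1,43,0]]
  ]
}}

```text
time_s: 3.85
eef_pos: [0.5371, 0.0928, 0.0104]
eef_rot: [0.001, -0.17, 0.985, -0.0]
wrist_force: [-1.1, -0.9, 6.2]
opening: 0.318
grasp_force: 60.7
```

>>> {"fn": "move_arm", "kwargs": {
  "series": [
    [[0,0,0,0,0],[0,0,0,-6,0],[0,0,0,-25,0],[0,0,0,-55,0],[0,0,0,-90,0],[0,0,0,-125,0],[0,0,0,-160,0],[0,0,0,-195,0],[0,0,0,-225,0],[0,0,0,-240,0]]
  ]
}}

```text
time_s: 4.68
eef_pos: [0.5372, 0.0928, 0.2537]
eef_rot: [0.003, -0.17, 0.985, -0.001]
wrist_force: [0.8, 0.4, -4.1]
opening: 0.312
grasp_force: 60.0
```

```bash
python3 -c "
from h import *
go(483,-390,250,93.6)"
```

```text
shift [ 213.1 -436.5    3.5] turn 0.279 curyaw 109.6 zaxis [ 0.005 -0.    -1.   ] q6 -1.96 t 4.6833
```

>>> {"fn": "move_arm", "kwargs": {
  "series": [
    [[0,6,-12,0,0.03],[0,18,-38,0,0.07],[0,34,-70,0,0.12],[0,50,-102,0,0.17],[0,66,-135,0,0.22],[0,82,-168,0,0.25],[0,98,-200,0,0.28],[0,114,-233,0,0.28],[0,130,-266,0,0.28],[0,146,-299,0,0.28]]
  ]
}}

```text
time_s: 5.52
eef_pos: [0.4978, -0.2391, 0.2487]
eef_rot: [-0.001, -0.031, 1.0, 0.001]
wrist_force: [0.7, -0.0, -3.3]
opening: 0.314
grasp_force: 59.9
```

```bash
python3 -c "
from h import *
go(483,-390,60,93.6)"
```

```text
shift [  23.9 -149.9  188.5] turn -0.001 curyaw 93.6 zaxis [-0.001  0.001 -1.   ] q6 -2.3 t 5.5167
```

>>> {"fn": "move_arm", "kwargs": {
  "series": [
    [[0,6,-36,3,0],[0,11,-72,10,0],[0,17,-106,25,0],[0,21,-132,50,0],[0,23,-146,82,0],[0,24,-150,115,0],[0,24,-150,145,0],[0,24,-150,168,0],[0,24,-150,182,0],[0,24,-150,188,0]]
  ]
}}

```text
time_s: 6.35
eef_pos: [0.4827, -0.3872, 0.058]
eef_rot: [-0.002, -0.031, 1.0, 0.002]
wrist_force: [-0.1, 0.6, -4.3]
opening: 0.313
grasp_force: 59.8
```

```bash
python3 - <<'E'
from h import *
go(483,-390,18,93.6)
p,d=camera("top"); cv2.imwrite("pics/t1.png",cv2.resize(p[180:400,380:600],None,fx=2.5,fy=2.5))
p,d=camera("side"); P=world("side",d,np.ones_like(d,bool))
B=P[(abs(P[:,0]-.475)<.11)&(abs(P[:,1]+.39)<.055)&(P[:,2]>.04)&(P[:,2]<.09)];print(B.min(0),B.max(0),np.percentile(B[:,2],[2,10,50,90]))
E
```

```text
shift [-0.3 -3.  40. ] turn -0.001 curyaw 93.6 zaxis [-0.004  0.005 -1.   ] q6 -2.5 t 6.35
[ 0.38902319 -0.41668023  0.04752131] [ 0.5632782  -0.36741241  0.08302553] [0.0522126  0.05974128 0.0768118  0.07950778]
```

View pics/t1.png

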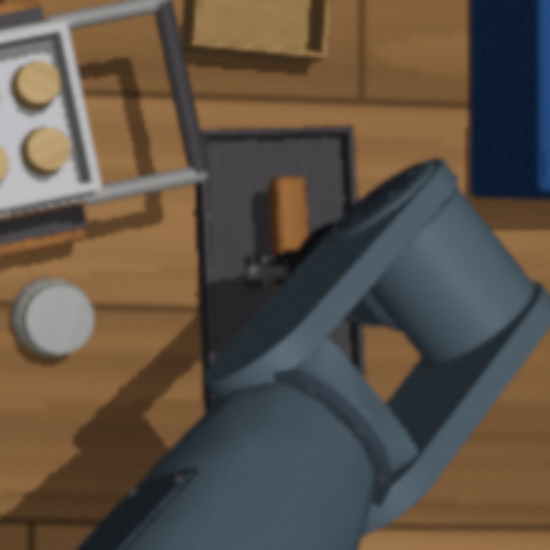

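The driver is held level over the middle of the tray, its handle at (290,215) in the crop. It spans x 389–563 mm, inside the tray walls.

>>> {"fn": "move_arm", "kwargs": {
  "series": [
    [[0,0,-2,10,0],[0,0,-2,22,0],[0,0,-2,32,0],[0,0,-2,38,0],[0,0,-2,41,0],[0,0,-2,42,0],[0,0,-2,42,0],[0.52,0,-2,42,0],[0.52,0,-2,42,0],[0.52,0,-2,42,0]]
  ]
}}

```text
time_s: 7.28
eef_pos: [0.4852, -0.392, 0.0206]
eef_rot: [0.001, -0.031, 1.0, -0.001]
wrist_force: [0.7, -0.2, -0.3]
opening: 0.525
grasp_force: 0.0
```

>>> {"fn": "move_arm", "kwargs": {
  "series": [
    [[0.52,0,0,-3,0],[0.52,0,0,-14,0],[0.52,0,0,-35,0],[0.52,0,0,-65,0],[0.52,0,0,-100,0],[0.52,0,0,-135,0],[0.52,0,0,-170,0],[0.52,0,0,-205,0],[0.52,0,0,-240,0],[0.52,0,0,-265,0]]
  ]
}}

```text
time_s: 8.12
eef_pos: [0.485, -0.3917, 0.2899]
eef_rot: [0.002, -0.031, 1.0, -0.002]
wrist_force: [0.4, -0.5, -0.2]
opening: 0.522
grasp_force: 0.0
```

```bash
python3 - <<'E'
from h import *
p,d=camera("side"); P=world("side",d,np.ones_like(d,bool))
B=P[(abs(P[:,0]-.475)<.11)&(abs(P[:,1]+.39)<.055)&(P[:,2]>.025)&(P[:,2]<.09)];print(rect(B),np.percentile(B[:,2],[2,10,50,90]))
# crate far wall centre (crate +x 75mm at yaw 80.5)
a=np.radians(80.4);c=np.array([450.5,350.5]);w=c+75*np.array([np.cos(a),np.sin(a)]);print(w)
go(w[0],w[1],150,80.4)
E
```

```text
(array([ 466.5, -394. ]), array([ 79.8, 189.9]), 78.2) [0.02638631 0.03095226 0.03516358 0.03765803]
[463.007656   424.44970278]
shift [-26.6 819.  136.7] turn 0.23 curyaw 93.6 zaxis [ 0.009 -0.01  -1.   ] q6 -2.5 t 8.1667
```

>>> {"fn": "move_arm", "kwargs": {
  "series": [
    [[0.5,0,14,0,0.02],[0.5,-1,44,0,0.05],[0.5,-2,82,0,0.08],[0.5,-4,122,0,0.11],[0.5,-5,162,0,0.14],[0.5,-6,202,0,0.17],[0.5,-8,242,0,0.2],[0.5,-9,282,0,0.23],[0.5,-10,322,0,0.23],[0.5,-12,362,0,0.23]]
  ]
}}

```text
time_s: 9.0
eef_pos: [0.4733, -0.0273, 0.2854]
eef_rot: [0.001, 0.084, 0.996, -0.0]
wrist_force: [0.4, -0.1, -0.8]
opening: 0.499
grasp_force: 0.0
```

```bash
python3 - <<'E'
from h import *
go(463,424.5,120,80.4);print(ctrl.get_obs()["q"])
E
```

```text
shift [ 86.1 443.7 165.1] turn -0.001 curyaw 80.4 zaxis [ 0.002 -0.001 -1.   ] q6 -1.71 t 9.0
[-3.08643838e-01 -9.66104700e-02  1.78501579e+00  6.95280699e-06
  1.45139945e+00 -1.71113572e+00]
```

>>> {"fn": "move_arm", "kwargs": {
  "series": [
    [[0.5,7,38,0,0],[0.5,15,77,0,0],[0.5,22,116,0,0],[0.5,30,155,0,0],[0.5,38,194,5,0],[0.5,45,233,15,0],[0.5,53,272,30,0],[0.5,60,310,50,0],[0.5,67,347,72,0],[0.5,74,380,95,0]]
  ]
}}

```text
time_s: 9.83
eef_pos: [0.4647, 0.3572, 0.1924]
eef_rot: [0.001, 0.083, 0.997, 0.001]
wrist_force: [0.0, 0.6, 1.0]
opening: 0.496
grasp_force: 0.0
```

```bash
python3 - <<'E'
from h import *
p,d=camera("side")
r=outline_of("crate","side")[0]; P=world("side",d,r["region"]); C=P[(P[:,2]>.045)&(P[:,2]<.065)];print(rect(C),rect(P[P[:,2]>.02]))
p,d=camera("top"); P=world("top",d,np.ones_like(d,bool))
go(463,424.5,120,80.4)
E
```

```text
(array([453.3, 348.7]), array([171.1, 200.5]), 79.8) (array([453.3, 348.7]), array([171. , 200.6]), 79.7)
shift [10.3 67.7 69.1] turn 0.004 curyaw 80.6 zaxis [-0.004 -0.002 -1.   ] q6 -0.95 t 9.9833
```

>>> {"fn": "move_arm", "kwargs": {
  "series": [
    [[0.5,5,34,10,0],[0.5,9,58,28,0],[0.5,10,67,50,0],[0.5,10,68,74,0],[0.5,10,68,98,0],[0.5,10,68,120,0],[0.5,10,68,140,0],[0.5,10,68,156,0],[0.5,10,68,166,0],[0.5,10,68,169,0]]
  ]
}}

```text
time_s: 10.82
eef_pos: [0.4663, 0.4223, 0.0221]
eef_rot: [-0.0, 0.084, 0.996, -0.0]
wrist_force: [-0.1, 0.3, 0.4]
opening: 0.501
grasp_force: 0.0
```

>>> {"fn": "move_arm", "kwargs": {
  "series": [
    [[0.5,0,0,0,0],[0,0,0,0,0],[0,0,0,0,0],[0,0,0,0,0],[0,0,0,0,0],[0,0,0,0,0],[0,0,0,-3,0],[0,0,0,-12,0],[0,0,0,-24,0],[0,0,0,-30,0]]
  ]
}}

```text
time_s: 11.65
eef_pos: [0.4664, 0.4238, 0.054]
eef_rot: [0.0, 0.084, 0.996, 0.0]
wrist_force: [1.4, 0.4, -4.0]
opening: 0.106
grasp_force: 58.7
```

```bash
python3 - <<'E'
from h import *
p,d=camera("side"); cv2.imwrite("pics/s2.png",cv2.resize(p[120:340,190:450],None,fx=2.3,fy=2.3))
r=outline_of("crate","side")[0]; P=world("side",d,r["region"]); print(rect(P),np.percentile(P[:,2],[1,5,50,95,99]))
y=P[:,1]
for a in (.26,.28,.3,.4,.42): 
    k=abs(y-a)<.01; print(a,np.percentile(P[k,2],[5,95]) if k.sum()>5 else 0)
E
```

```text
(array([447. , 413.6]), array([297.7, 233.2]), 81.0) [0.00110356 0.03393563 0.04974127 0.08333846 0.08555489]
0.26 [0.03064103 0.08311336]
0.28 [0.03250943 0.08335242]
0.3 [-0.0007012   0.08455103]
0.4 [0.03532844 0.08261938]
0.42 [0.03698777 0.08357252]
```

View pics/s2.png

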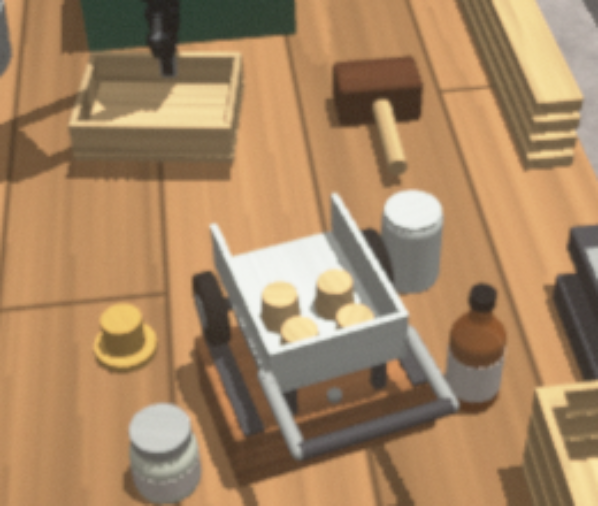

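The crate hangs level from its far wall, top at 84 mm. Next I bring it to a staging spot ahead of the cart.

```bash
python3 -c "
from h import *
go(513,212,46,103.1)"
```

```text
shift [ -80.5 -201.7    8.3] turn -0.396 curyaw 80.4 zaxis [ 0.003  0.002 -1.   ] q6 -0.85 t 11.75
```

>>> {"fn": "move_arm", "kwargs": {
  "series": [
    [[0,-4,-9,0,-0.03],[0,-12,-30,0,-0.07],[0,-22,-56,1,-0.12],[0,-33,-83,2,-0.17],[0,-44,-110,3,-0.22],[0,-55,-137,4,-0.28],[0,-65,-163,6,-0.33],[0,-74,-185,7,-0.37],[0,-79,-198,8,-0.4],[0,-80,-202,8,-0.4]]
  ]
}}

```text
time_s: 12.58
eef_pos: [0.5115, 0.2086, 0.0441]
eef_rot: [-0.0, -0.115, 0.993, -0.0]
wrist_force: [0.2, -0.6, -4.0]
opening: 0.106
grasp_force: 59.1
```

```bash
cat > m.py <<'E'
from h import *
e=ctrl.get_obs()["eef_pos"]; go(*(1000*np.array(e)),103.1); print(np.round(e,4))
for n in("top","side"):
    p,d=camera(n); P=world(n,d,np.ones_like(d,bool))
    T=P[(P[:,2]>.168)&(P[:,2]<.20)&(P[:,1]<.0)&(P[:,1]>-.21)&(P[:,0]>.47)&(P[:,0]<.69)]
    r=outline_of("crate",n)
    print(n,"tub",rect(T))
    if r:
        Q=world(n,d,r[0]["region"]); z=np.percentile(Q[:,2],[50,90,97])
        bb=cv2.erode(r[0]["region"].astype(np.uint8),np.ones((3,3)))>0
        Q=world(n,d,bb)
        for lo in (.05,.062):
            C=Q[(Q[:,2]>lo)&(Q[:,2]<.092)]; 
            if len(C)>20: print(n,"crate",r[0]["conf"],rect(C),z)
        for nm,k in(("lo-y",np.argmin(C[:,1])),("hi-x",np.argmax(C[:,0])),("lo-x",np.argmin(C[:,0])),("hi-y",np.argmax(C[:,1]))): print(nm,np.round(C[k],3))
    cv2.imwrite(f"pics/m_{n}.png",p)
E
python3 m.py
```

```text
shift [0. 0. 0.] turn 0.002 curyaw 103.2 zaxis [-0.001 -0.001 -1.   ] q6 -1.63 t 12.5833
[0.5115 0.2086 0.0441]
top tub (array([584.2, -97.7]), array([132.5, 178.3]), 13.2)
top crate 0.89 (array([524.1, 133.4]), array([196.4, 157.1]), 13.5) [0.03188065 0.07505547 0.07783109]
top crate 0.89 (array([524.1, 133.4]), array([196.4, 157.1]), 13.5) [0.03188065 0.07505547 0.07783109]
lo-y [0.45  0.04  0.079]
hi-x [0.635 0.082 0.076]
lo-x [0.416 0.179 0.075]
hi-y [0.597 0.231 0.073]
side tub (array([ 586.9, -100.3]), array([133.6, 182.6]), 12.8)
side crate 0.77 (array([525. , 132.6]), array([196.7, 161.9]), 13.4) [0.03674921 0.07298474 0.07513714]
side crate 0.77 (array([525. , 132.6]), array([196.7, 161.9]), 13.4) [0.03674921 0.07298474 0.07513714]
lo-y [0.449 0.031 0.068]
hi-x [0.634 0.092 0.073]
lo-x [0.417 0.167 0.071]
hi-y [0.58  0.229 0.07 ]
```

>>> {"fn": "move_arm", "kwargs": {
  "series": [
    [[0,-2,-5,3,0],[0,-4,-16,6,0],[0,-6,-32,9,0],[0,-6,-50,10,0],[0,-6,-68,10,0],[0,-6,-84,10,0],[0,-6,-95,10,0],[0,-6,-101,10,0],[0,-6,-102,10,0],[0,-6,-102,10,0]]
  ]
}}

```text
time_s: 13.62
eef_pos: [0.5405, 0.1131, 0.0343]
eef_rot: [-0.0, -0.116, 0.993, 0.0]
wrist_force: [0.9, 0.1, -4.2]
opening: 0.11
grasp_force: 59.0
```

```bash
python3 m.py; python3 -c "
import cv2
cv2.imwrite('pics/t3.png',cv2.resize(cv2.imread('pics/m_top.png')[130:360,220:480],None,fx=2.5,fy=2.5))"
```

```text
shift [0. 0. 0.] turn 0.003 curyaw 103.3 zaxis [-0.  0. -1.] q6 -1.81 t 13.6167
[0.5405 0.1131 0.0343]
top tub (array([584.3, -98. ]), array([132.7, 178.7]), 13.1)
top crate 0.58 (array([553.7,  40.3]), array([204.2, 142.3]), 17.7) [0.02179292 0.06493516 0.06841099]
top crate 0.58 (array([553.7,  40.2]), array([204.7, 141.5]), 18.0) [0.02179292 0.06493516 0.06841099]
lo-y [ 0.502 -0.051  0.064]
hi-x [0.661 0.001 0.065]
lo-x [0.448 0.068 0.067]
hi-y [0.629 0.136 0.064]
side tub (array([ 587.5, -100.8]), array([134.1, 184.1]), 13.1)
side crate 0.94 (array([523.6,  72.3]), array([238.4, 126. ]), 42.4) [0.04339626 0.06465611 0.10469567]
side crate 0.94 (array([524.2,  72. ]), array([238.2, 121.5]), 42.0) [0.04339626 0.06465611 0.10469567]
lo-y [ 0.476 -0.053  0.067]
hi-x [0.638 0.101 0.065]
lo-x [0.445 0.078 0.062]
hi-y [0.629 0.134 0.062]
```

View pics/t3.png

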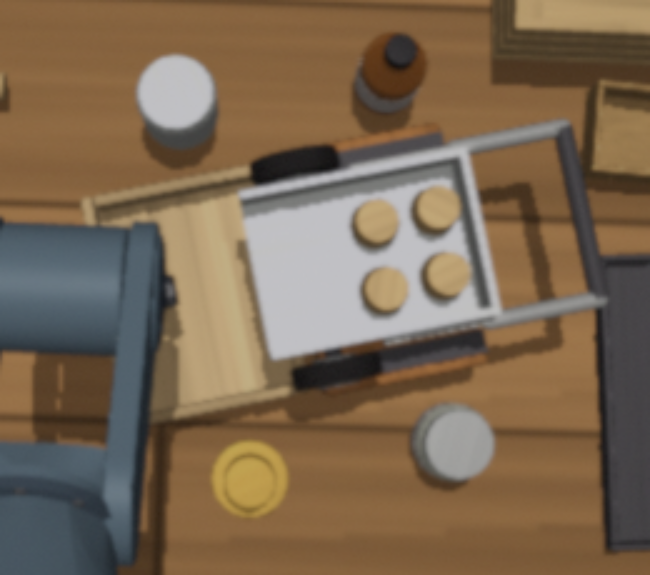

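The crate is level in front of the cart with its near side under the spout and between the wheels, clear of the tin and bushing. A small shift further in, then I set it down.

>>> {"fn": "move_arm", "kwargs": {
  "series": [
    [[0,0,-1,3,0.005],[0,0,-3,6,0.005],[0,0,-3,9,0.005],[0,0,-3,11,0.005],[0,0,-3,12,0.005],[0,0,-3,12.5,0.005],[0,0,-3,12.5,0.005],[0.4,0,-3,12.5,0.005],[0.4,0,-3,12.5,0.005],[0.4,0,-3,12.5,0.005]]
  ]
}}

```text
time_s: 14.65
eef_pos: [0.5417, 0.1101, 0.0222]
eef_rot: [0.001, -0.113, 0.994, -0.0]
wrist_force: [-0.7, 0.2, 0.4]
opening: 0.4
grasp_force: 0.0
```

>>> {"fn": "move_arm", "kwargs": {
  "series": [
    [[0.4,0,0,-5,0],[0.4,0,0,-20,0],[0.4,0,0,-45,0],[0.4,0,0,-80,0],[0.4,0,0,-118,0],[0.5,0,0,-156,0],[0.5,0,0,-194,0],[0.5,0,0,-232,0],[0.5,0,0,-262,0],[0.5,0,0,-280,0]]
  ]
}}

```text
time_s: 15.48
eef_pos: [0.5425, 0.1102, 0.3069]
eef_rot: [0.003, -0.113, 0.994, -0.0]
wrist_force: [1.1, 0.9, 0.6]
opening: 0.503
grasp_force: 0.0
```

```bash
python3 m.py; python3 -c "
from h import *
go(624.5,-269,290,103.1)"
```

```text
shift [0. 0. 0.] turn -0.001 curyaw 103.0 zaxis [ 0.006 -0.    -1.   ] q6 -1.81 t 15.4833
[0.5425 0.1102 0.3069]
top tub (array([584.3, -98.1]), array([132.5, 179. ]), 13.1)
top crate 0.82 (array([552.7,  39.3]), array([196.9, 153.9]), 14.3) [0.01201674 0.05434779 0.05812049]
shift [   6.4 -387.7   17.6] turn -0.001 curyaw 103.0 zaxis [ 0.008 -0.    -1.   ] q6 -1.81 t 15.5833Traceback (most recent call last):
  File "m.py", line 15, in <module>
    for nm,k in(("lo-y",np.argmin(C[:,1])),("hi-x",np.argmax(C[:,0])),("lo-x",np.argmin(C[:,0])),("hi-y",np.argmax(C[:,1]))): print(nm,np.round(C[k],3))
                        ~~~~~~~~~^^^^^^^^
    return _wrapfunc(a, 'argmin', axis=axis, out=out, **kwds)
    return bound(*args, **kwds)
ValueError: attempt to get argmin of an empty sequence
```

>>> {"fn": "move_arm", "kwargs": {
  "series": [
    [[0.6,0,-14,0,0],[0.6,1,-46,1,0],[0.6,2,-86,3,0],[0.6,3,-127,5,0],[0.6,4,-168,7,0],[0.6,4,-209,9,0],[0.6,5,-250,11,0],[0.6,6,-290,13,0],[0.6,6,-330,15,0],[0.6,6,-360,17,0]]
  ]
}}

```text
time_s: 16.42
eef_pos: [0.6159, -0.2451, 0.2829]
eef_rot: [-0.001, -0.112, 0.994, 0.0]
wrist_force: [0.2, -0.2, 0.5]
opening: 0.6
grasp_force: 0.0
```

```bash
cat > k.py <<'E'
from h import *
a=np.radians(103.1); ex=np.array([np.cos(a),np.sin(a)]); ey=np.array([-ex[1],ex[0]])
for n,tub in(("top",(584.3,-98)),("side",(587.2,-100.6))):
    O=np.array(tub)/1000+.04*ex
    p,d=camera(n); P=world(n,d,np.ones_like(d,bool)); D=np.c_[(P[:,:2]-O)@ex,(P[:,:2]-O)@ey,P[:,2]]*1000
    s=lambda x0,x1,y0,y1,z0,z1:D[(D[:,0]>x0)&(D[:,0]<x1)&(D[:,1]>y0)&(D[:,1]<y1)&(D[:,2]>z0)&(D[:,2]<z1)]
    C=s(60,195,-125,125,48,64); print(n,"O",O.round(4),"crate x",np.percentile(C[:,0],[.5,99.5]).round(1),"y",np.percentile(C[:,1],[.5,99.5]).round(1))
    W=s(150,195,-80,80,48,64); 
    if len(W)>30: print(" far wall mid/slope deg",W[:,0].mean().round(1),np.degrees(np.polyfit(W[:,1],W[:,0],1)[0]).round(2))
    for y0,y1 in((-115,-85),(85,115)):
        W=s(60,165,y0,y1,48,64)
        if len(W)>30: print(" side wall",W[:,1].mean().round(1),"slope",-np.degrees(np.polyfit(W[:,0],W[:,1],1)[0]).round(2))
    H=s(-235,-195,-60,60,135,175); 
    if len(H)>20: print(" handle x,y,z",H.mean(0).round(1),"z95",np.percentile(H[:,2],95).round(1),"x",np.percentile(H[:,0],[2,98]).round(1),"slope",np.degrees(np.polyfit(H[:,1],H[:,0],1)[0]).round(2),len(H))
    cv2.imwrite(f"pics/k_{n}.png",p)
go(624.5,-269,200,103.1)
E
python3 k.py
```

```text
top O [ 0.5752 -0.059 ] crate x [ 61.2 178.3] y [-100.9   98.9]
 far wall mid/slope deg 173.0 0.17
 side wall -95.4 slope 0.33
 side wall 94.0 slope 0.09
 handle x,y,z [-212.9   17.4  157.1] z95 161.6 x [-221.2 -205.9] slope -0.94 228
side O [ 0.5781 -0.0616] crate x [ 62.2 180.5] y [-94.6  99.3]
 far wall mid/slope deg 172.4 0.31
 side wall 94.5 slope 0.17
 handle x,y,z [-217.     0.5  154.1] z95 158.3 x [-222.6 -208.1] slope 0.0 493
shift [ -4.1 -23.8  81.8] turn -0.007 curyaw 102.7 zaxis [-0.003  0.001 -1.   ] q6 -2.35 t 16.5167
```

Crate placed: front edge about 18 mm from the axle plane, square within 0.3°. Next is the handle.

>>> {"fn": "move_arm", "kwargs": {
  "series": [
    [[0.6,-2,-12,12,-0.007],[0.6,-4,-20,35,-0.007],[0.6,-4,-24,60,-0.007],[0.6,-4,-24,85,-0.007],[0.6,-4,-24,108,-0.007],[0.6,-4,-24,128,-0.007],[0.6,-4,-24,142,-0.007],[0.6,-4,-24,149,-0.007],[0.6,-4,-24,152,-0.007],[0.6,-4,-24,152,-0.007]]
  ]
}}

```text
time_s: 17.35
eef_pos: [0.6257, -0.2641, 0.1326]
eef_rot: [-0.0, -0.117, 0.993, 0.0]
wrist_force: [-0.0, -0.8, 0.2]
opening: 0.602
grasp_force: 0.0
```

>>> {"fn": "move_arm", "kwargs": {
  "series": [
    [[0,0,0,0,0],[0,0,0,0,0],[0,0,0,0,0],[0,0,0,0,0],[0,0,0,0,0],[0,0,0,0,0],[0,0,0,0,0],[0,0,0,0,0],[0,0,0,0,0],[0,0,0,0,0]]
  ]
}}

```text
time_s: 18.18
eef_pos: [0.6275, -0.2685, 0.1356]
eef_rot: [0.002, -0.116, 0.993, -0.004]
wrist_force: [3.7, -9.4, -1.3]
opening: 0.165
grasp_force: 58.5
```

```bash
python3 - <<'E'
from h import *
p,d=camera("side"); cv2.imwrite("pics/s3.png",cv2.resize(p[180:400,220:460],None,fx=2.4,fy=2.4))
o=ctrl.get_obs(); print(o["wrist_force"],o["eef_pos"])
for t in np.arange(0,1.11,.1):
    f=lambda t:np.array([-215*np.cos(t)+30*np.sin(t),120+215*np.sin(t)+30*np.cos(t)])
    print(t.round(2),(f(t)-f(0)).round(1))
E
```

```text
[ 3.35244584 -9.49017637 -1.18768608] [ 0.62753131 -0.26849926  0.13559633]
0.0 [0. 0.]
0.1 [ 4.1 21.3]
0.2 [10.2 42.1]
0.3 [18.5 62.2]
0.4 [28.7 81.4]
0.5 [40.7 99.4]
0.6 [ 54.5 116.2]
0.7 [ 69.9 131.5]
0.8 [ 86.7 145.1]
0.9 [104.9 157.1]
1.0 [124.1 167.1]
1.1 [144.2 175.2]
```

View pics/s3.png

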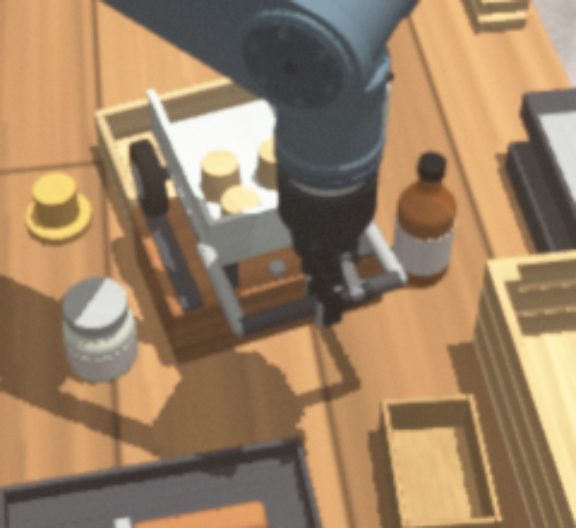

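The fingers straddle the bar mid-span at (330,290) in the crop, and the bungs are still in the tub. The side pull of 9 N means the commanded pose is about 4 mm too far forward, so I include that correction in the lifting arc.

>>> {"fn": "move_arm", "kwargs": {
  "series": [
    [[0,0,-2,-2,0],[0,0,-3,-6,0],[0,0,-1.5,-15,0],[0,0,0.5,-23,0],[0,0,3.5,-34,0],[0,0,7,-44,0],[0,0,11,-54,0],[0,0,15.5,-64,0],[0,0,20.5,-74,0],[0,0,25,-81.5,0]]
  ]
}}

```text
time_s: 19.07
eef_pos: [0.6213, -0.2418, 0.2173]
eef_rot: [0.002, -0.117, 0.993, -0.003]
wrist_force: [4.1, -6.7, -0.5]
opening: 0.163
grasp_force: 58.4
```

>>> {"fn": "move_arm", "kwargs": {
  "series": [
    [[0,0,1,-4,0],[0,0,4,-11,0],[0,0,9,-19,0],[0,0,16,-27,0],[0,0,23,-35,0],[0,0,30,-42.5,0],[0,0,38,-50,0],[0,0,45,-56,0],[0,0,51.5,-61,0],[0,0,55,-63.5,0]]
  ]
}}

```text
time_s: 19.9
eef_pos: [0.609, -0.1888, 0.2822]
eef_rot: [0.003, -0.117, 0.993, -0.004]
wrist_force: [4.9, -9.2, 7.8]
opening: 0.156
grasp_force: 58.6
```

```bash
cat > b.py <<'E'
from h import *
import sys
a=np.radians(103.1); ex=np.array([np.cos(a),np.sin(a)]); ey=np.array([-ex[1],ex[0]]); O=np.array([.5766,-.0603])
for n in("top","side"):
    p,d=camera(n)
    if len(sys.argv)>1: cv2.imwrite(f"pics/{sys.argv[1]}_{n}.png",p)
    for e in outline_of("bung0_mid",n)[:6]:
        P=world(n,d,e["region"])
        if len(P)>8: q=np.median(P,0); print(n,round(e["conf"],2),np.round(e["bbox"]),"dock",((q[:2]-O)@ex*1000).round(),((q[:2]-O)@ey*1000).round(),"z",(q[2]*1000).round())
o=ctrl.get_obs(); print(o["time_s"],o["wrist_force"],o["eef_pos"])
E
python3 b.py
```

```text
top 0.92 [309. 236.  25.  22.] dock 82.0 -23.0 z 90.0
top 0.6 [370. 232. 134. 115.] dock -27.0 -4.0 z 158.0
20.1 [ 4.46089393 -8.11160249  7.69241894] [ 0.60906686 -0.1891731   0.28201141]
```

>>> {"fn": "move_arm", "kwargs": {
  "series": [
    [[0,0,0,-4,0],[0,0,4,-8,0],[0,0,9,-11.5,0],[0,0,14,-15,0],[0,0,20,-18,0],[0,0,26,-21,0],[0,0,31,-23.5,0],[0,0,34,-25,0],[0,0,35,-25.5,0],[0,0,35,-25.5,0]]
  ]
}}

```text
time_s: 20.93
eef_pos: [0.6007, -0.1535, 0.3066]
eef_rot: [0.003, -0.117, 0.993, -0.002]
wrist_force: [4.8, -4.2, 5.9]
opening: 0.161
grasp_force: 58.8
```

```bash
python3 b.py u; python3 -c "
import cv2,numpy as np
a=cv2.imread('pics/u_top.png')[150:350,220:480];b=cv2.imread('pics/u_side.png')[140:340,190:450]
cv2.imwrite('pics/u.png',cv2.resize(np.hstack([a,b]),None,fx=1.53,fy=1.9))"
```

```text
top 0.66 [298. 239.  18.  19.] dock 102.0 -18.0 z 47.0
side 0.37 [284. 408.  88.  36.] dock -303.0 190.0 z 34.0
21.1333 [ 5.55192878 -4.40740804  6.29776556] [ 0.60074855 -0.15374681  0.30648396]
```

View pics/u.png

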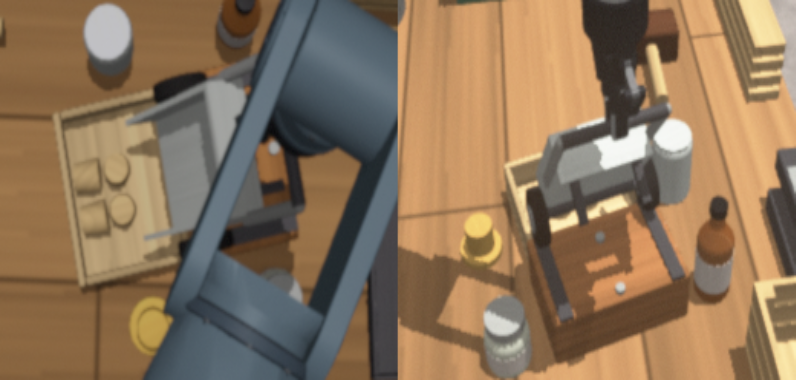

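All four bungs lie in the crate, near (75–130,165–220) in the left panel, and the tub is empty. Now I lower the handle along the reverse arc, holding on.

>>> {"fn": "move_arm", "kwargs": {
  "series": [
    [[0,0,-3,1.5,0],[0,0,-8.5,4.5,0],[0,0,-15,8,0],[0,0,-23,13,0],[0,0,-30,18,0],[0,0,-37,23,0],[0,0,-43.5,28,0],[0,0,-50,34,0],[0,0,-56.5,40,0],[0,0,-61,44,0]]
  ]
}}

```text
time_s: 21.97
eef_pos: [0.6143, -0.2124, 0.2597]
eef_rot: [0.001, -0.117, 0.993, -0.0]
wrist_force: [6.7, -1.2, 3.4]
opening: 0.163
grasp_force: 62.1
```

>>> {"fn": "move_arm", "kwargs": {
  "series": [
    [[0,0,-2.5,2.5,0],[0,0,-7.5,8,0],[0,0,-13,15,0],[0,0,-18.5,22,0],[0,0,-23.5,29,0],[0,0,-28,36,0],[0,0,-32.5,43.5,0],[0,0,-36.5,51,0],[0,0,-40.5,59,0],[0,0,-43.5,65,0]]
  ]
}}

```text
time_s: 22.8
eef_pos: [0.6238, -0.2539, 0.1928]
eef_rot: [0.0, -0.117, 0.993, 0.001]
wrist_force: [6.9, 1.0, -0.9]
opening: 0.158
grasp_force: 64.9
```

>>> {"fn": "move_arm", "kwargs": {
  "series": [
    [[0,0,-1,3,0],[0,0,-3.5,9,0],[0,0,-5.5,15,0],[0,0,-7.5,21,0],[0,0,-9.5,27,0],[0,0,-11,33,0],[0,0,-12.5,39,0],[0,0,-13.5,44,0],[0,0,-14,48,0],[0,0,-14.5,51,0]]
  ]
}}

```text
time_s: 23.63
eef_pos: [0.6267, -0.268, 0.1426]
eef_rot: [-0.0, -0.117, 0.993, 0.0]
wrist_force: [4.9, 0.0, 2.7]
opening: 0.156
grasp_force: 64.2
```

>>> {"fn": "move_arm", "kwargs": {
  "series": [
    [[0,0,0,1,0],[0,0,0,2,0],[0,0,0,3,0],[0,0,0,4,0],[0,0,0,5,0],[0,0,0,6,0],[0,0,0,7,0],[0,0,0,8,0],[0,0,0,9,0],[0,0,0,9,0]]
  ]
}}

```text
time_s: 24.47
eef_pos: [0.6268, -0.2687, 0.139]
eef_rot: [0.0, -0.117, 0.993, -0.001]
wrist_force: [-5.5, 3.4, 22.7]
opening: 0.162
grasp_force: 65.7
```

```bash
python3 - <<'E'
from h import *
p,d=camera("side"); P=world("side",d,np.ones_like(d,bool))
T=P[(P[:,2]>.155)&(P[:,2]<.21)&(P[:,1]<.0)&(P[:,1]>-.18)&(P[:,0]>.47)&(P[:,0]<.60)]
print(rect(T),np.percentile(T[:,2],[50,90,99]))
o=ctrl.get_obs(); print(o["time_s"],o["wrist_force"],o["eef_pos"])
d0=np.load("side0.npy"); m=(d>0)&(d0>0); m[:, :250]=0
Q=world("side",d,m);Q0=world("side",d0,m)
k=(Q0[:,2]>.16)&(Q0[:,2]<.2)&(Q[:,2]>.1)&(Q[:,2]<.25)&(abs(Q0[:,1]+.1)<.1); print(np.percentile((Q-Q0)[k,2],[10,25,50,75,90]),k.sum())
E
```

```text
(array([ 509.3, -106.1]), array([ 35. , 157.2]), 13.5) [0.17290424 0.18170646 0.18407838]
24.5167 [-6.53549825  4.5767913  21.42416766] [ 0.62677187 -0.26874287  0.13902065]
[-0.03707092 -0.03458506 -0.00223806  0.00027197  0.00169038] 948
```

The legs are in contact, with 22 N of downward push. I relax that, then let go.

>>> {"fn": "move_arm", "kwargs": {
  "series": [
    [[0,0,0,-1,0],[0,0,0,-3,0],[0,0,0,-5,0],[0,0,0,-6,0],[0,0,0,-6,0],[0.6,0,0,-6,0],[0.6,0,0,-6,0],[0.6,0,0,-6,0],[0.6,0,0,-6,0],[0.6,0,0,-6,0]]
  ]
}}

```text
time_s: 25.35
eef_pos: [0.6263, -0.2681, 0.14]
eef_rot: [-0.0, -0.117, 0.993, 0.0]
wrist_force: [0.2, 0.4, -0.6]
opening: 0.6
grasp_force: 0.0
```

>>> {"fn": "move_arm", "kwargs": {
  "series": [
    [[0.6,0,0,-4,0],[0.6,0,0,-14,0],[0.6,0,0,-32,0],[0.6,0,0,-56,0],[0.6,0,0,-84,0],[0.6,0,0,-112,0],[0.6,0,0,-140,0],[0.6,0,0,-162,0],[0.6,0,0,-176,0],[0.6,0,0,-180,0]]
  ]
}}

```text
time_s: 26.18
eef_pos: [0.6278, -0.269, 0.3258]
eef_rot: [0.003, -0.117, 0.993, -0.002]
wrist_force: [0.0, -0.5, 0.3]
opening: 0.597
grasp_force: 0.0
```

>>> {"fn": "move_arm", "kwargs": {
  "series": [
    [[0.6,0,-10,0,0],[0.6,10,-30,0,0],[0.6,30,-55,0,0],[0.6,55,-80,0,0],[0.6,80,-100,0,0],[0.6,105,-115,0,0],[0.6,130,-130,0,0],[0.6,150,-140,0,0],[0.6,160,-145,0,0],[0.6,160,-145,0,0]]
  ]
}}

```text
time_s: 27.02
eef_pos: [0.5025, -0.4484, 0.3189]
eef_rot: [-0.001, -0.115, 0.993, 0.001]
wrist_force: [0.4, 0.0, 0.5]
opening: 0.601
grasp_force: 0.0
```

```bash
python3 k.py; python3 b.py; python3 -c "
import cv2,numpy as np
a=cv2.imread('pics/k_top.png')[140:360,220:540];b=cv2.imread('pics/k_side.png')[140:460,190:450]
cv2.imwrite('pics/v.png',np.hstack([cv2.resize(a,(436,300)),cv2.resize(b,(360,443))[:300]]) if 0 else np.hstack([cv2.resize(a,(440,303)),cv2.resize(b,(246,303))]))"
```

```text
top O [ 0.5752 -0.059 ] crate x [ 61.4 178.1] y [-100.7   98.9]
 far wall mid/slope deg 172.4 0.08
 side wall -95.4 slope 0.36
 side wall 94.0 slope 0.17
 handle x,y,z [-2.129e+02  2.000e-01  1.570e+02] z95 161.7 x [-221.4 -206. ] slope 0.05 495
side O [ 0.5781 -0.0616] crate x [135.3 181.2] y [-100.  -72.]
 handle x,y,z [-216.9    0.9  154. ] z95 158.4 x [-222.6 -207.8] slope 0.02 492
shift [-157.4  144.5  119.8] turn 0.005 curyaw 103.4 zaxis [-0.     0.001 -1.   ] q6 -2.7 t 27.1167
top 0.69 [299. 240.  18.  20.] dock 103.0 -20.0 z 47.0
27.3167 [ 0.37876064 -0.64185225  0.04556219] [ 0.50582992 -0.44531808  0.32029723]
```

View pics/v.png

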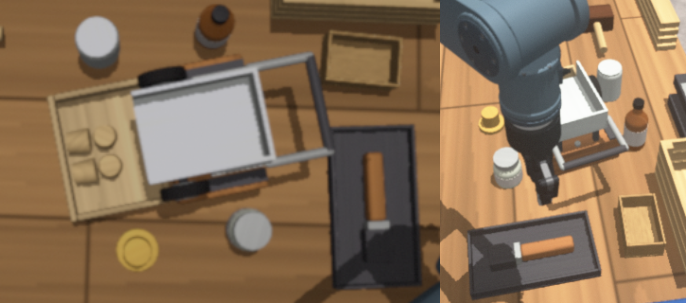

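The cart is level again, with its handle at the same reading as before the lift. The four bungs are in the crate, the driver lies in the tray, and the bystanders haven't moved. The robot touches nothing, so I hand in.

```bash
python3 -c "
from bench import order
print(order.hand_in())"
```

```text
the job is handed in; nothing more can be done
None
```

The job is handed in at about 27 s: the driver lies in the tray, the crate stands squarely under the spout with all four bungs in it, and the cart was lowered level onto its legs and released.

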